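Bring the plaques round to the loupe and hold the sorting wheel

ROBOT

A 6-joint arm with a two-finger parallel gripper is mounted at the origin on the work surface. World frame = base frame: x ahead of the robot, y to its left, z up, the work surface at z = 0. Lengths are in mm, angles in rad, forces in N, time in s.
With the tool pointing down it reaches from about 300 to 1000 mm from the base axis. Payload 5.1 kg.
Tool frame: the origin (TCP) lies at the very end of the fingers, on their centre line; the grasp point (between the pads) lies 19 mm behind it; x points along the fingers, z is the direction in which the jaws open and shut, and the axes are right-handed (so a half turn about x gives the same grasp; the last joint's range is limited). The gripper opens to 95 mm and grips with 3 to 60 N. Pads are 20 mm wide; open, the fingers measure 119 mm over their backs; the gripper's body (75 mm by 180 mm) begins 59 mm behind the grasp point.
Start: joints at [1.198, 0.124, 1.65, -0, 1.367, -0.083], TCP at [185.766, 622.877, 214.656] pointing down, gripper open.
Joint ranges: [-2.61, 2.61], [-1.02, 2.33], [0.03, 2.71], [-1.35, 4.49], [0.32, 2.68], [-2.91, 2.91]. Speed limits (rad/s): [2.57, 2.57, 3.14, 3.14, 3.14, 3.14].

INTERFACE

Orientations are given as a unit quaternion [x, y, z, w].
In Python, from cell import manip gives the robot as it stands.
- The arm moves only by the tool drive_tool, never from a script. Its argument "series" is a list of rows, each an object of numbers: "jaw": the opening, from 0 (shut) to 1 (fully open); "dx", "dy", "dz": the shift along the tool's x, y, z in cm; "spin": the turn about the tool's x in rad. In form: [{"jaw": .., "dx": .., "dy": .., "dz": .., "spin": ..}, ...]. A call has 1 to 5 rows; each row is the pose to reach, as a shift and turn from the pose commanded when the call began, along the tool's axes at that moment; what a row does not reach only later rows make up. A row lasts 1/8 s, in which the tool goes at most 62.5 mm and 10.7 degrees, less where a joint would pass 70% of its speed; a pose out of reach is approached as far as the arm can. A call with a gripper value outside its range is refused whole. The fingers move at their own pace and stop on an object; the grip force is fixed at half the most. Time passes only in rows, so rows that repeat a pose let the fingers close. It gives the time, the measured TCP pose, the force and the opening at its end, in the units of the state.
- manip.sense(): the state, without advancing time (a new reading comes with each control period).
- manip.grab_frame(name): name is "scene" or "top"; returns the picture (480x640x3 uint8, red, green, blue); there is no depth.
- manip.calibration(name): a dict with "fx", "fy", "cx", "cy" (pixels), "k1" (the pictures are not rectified: a ray, as slopes to the right and down, at radius r is drawn at 1 + k1 r^2 times it, then the intrinsics apply), "pose" (4x4, takes a point from camera to world coordinates). Camera axes: x right, y up, looking along -z (the intrinsics and any distortion apply to the point x, -y, -z); pixel columns grow to the right and rows downward; lengths in mm; the calibration is good to about 2 mm. A picture is of the moment at which its call begins. calibration takes no time and is no camera call.
- manip.close_job(): hands the job in, once; it reports no verdict.
The state is a dict: "clock": time; "q": joint angles; "qvel": joint speeds; "effort": joint torques, N m; "eef_pos": TCP position; "ee_rot": TCP orientation; "ft_force": force on the tool from outside, world axes, zero at the start; "moment": the same for the moment, N m; "width": finger opening in mm.
Only numpy, scipy, OpenCV 4.12 (cv2) and the standard library are available. Lean on these libraries where they do the work, as an engineer would, in place of code of your own. Each camera call takes 0.05 s, during which the arm holds its last target. There are 200 camera calls.

TASK

Stand the brass loupe upright inside the ring inlaid on the tongue of the sorting wheel's stand and let go of it; then take the crank by its wooden knob and turn the wheel until its stack of oblong plaques squarely faces the loupe. The wheel is sprung and swings back if released, so finish still holding the knob, with the wheel at rest in that position. Leave the counterweight, the ashtray and the dish of tokens where they are.

Things in the scene. Friction and masses are not known exactly. Their poses are not given: they have to be found in the camera images.
- loupe: Chunky brass stand loupe, an upright round drum 48 mm high with a glass lens on top: foot 44 mm across (lowest 10 mm), knurled waist 38 mm across (from 10 to 40 mm up), collar 44 mm across (top 8 mm). Mass about 0.16 kg. It stands loose on the counter at the start. Origin: centre of its underside; z points up through the lens.
- stand: Black cast-iron stand fixed to the counter: a flat round plate 210 mm across and 12 mm thick with a tongue of the same thickness, 84 mm wide, that reaches out to 210 mm from the centre. Origin: on the wheel's axis, at the counter surface; the tongue points along its -x; z up. It is set down at a different place and yaw each time.
- ring (a point): Centre of a thin brass ring, 60 mm across, inlaid practically flush in the top of the stand's tongue, 160 mm from the wheel's axis and 12 mm above the counter: the place for the loupe. Its axes are parallel to the stand's. The wheel's rim comes to 55 mm from this point.
- wheel: Black cast-iron wheel on a vertical axis over the stand, 210 mm across, top face 34 mm above the counter; fixed on it, 70 mm from the axis, five round stacks of 39 mm chips and one stack of oblong plaques. Origin: on the axis, 22 mm up. Its -x axis points to the plaques, its -y axis along the crank, z up; the plaques face the ring when its axes are parallel to the stand's.
- plaques (a point): Top centre of the only rectangular stack on the wheel (40 mm radially, 56 mm across, 24 mm high), 70 mm from the axis, 58 mm above the counter. To the ring it is 1.0 to 1.6 rad anticlockwise from above, with 0.6 rad more before the stop. A return spring resists (rising to 6 N at the knob) and, if let go, swings the wheel more than 0.5 rad back.
- knob: Upright round wooden knob on the crank arm's end, 28 mm across (straight from 6 to 36 mm up), 43 mm high, 75 mm from the wheel's axis, a quarter turn anticlockwise from the plaques. It spins freely on its spindle, so a gripper holding it need not turn with the crank. Origin: centre of its underside, 84 mm above the counter; the arm's flat top (18 mm wide) is 2 mm below.
- counterweight: Bystander: cast lead weight, a 62 mm wide, 42 mm high cylinder with a wire eye on top, 70 mm high in all, 1.4 kg. Origin: centre of its underside.
- ashtray: Bystander: mottled brown bakelite ashtray, round, 108 mm across the rim, 28 mm high. Origin: centre of its underside.
- token_dish: Bystander: white dish filled with brass slot tokens (all one piece), round, 110 mm across the rim, 26 mm high. Origin: centre of its underside.
There are look-alikes about, which are no part of the job. Of the things that look like the loupe, take the one that is nearest to the robot's base at the start.

How it is judged (in metres and radians):
On the way, in this order (a step that is already met when the one before it is completed fails the run):
1. the loupe stands upright inside the ring, let go (horizontal distance between loupe and ring below 0.01 m and z of loupe in the frame of ring between -0.004 and 0.004 m and angle between loupe's own z axis and vertical below 0.1 rad and contact force between the fingers and loupe below 0.1 N and linear speed of loupe below 0.03 m/s), for 0.2 s.
2. the plaques face the loupe, with the fingers holding the knob (x of plaques in the frame of stand below -0.04 m and y of plaques in the frame of stand between -0.009 and 0.009 m and angular speed of wheel below 0.08 rad/s and contact force between the fingers and knob above 1 N), for 0.2 s.
At the end, for the whole second after the job is handed in: Loupe upright, released and still on the tongue, within 10 mm of the ring's centre; plaques on the ring's side, their centre within 9 mm of the line from wheel axis to ring; wheel still (below 0.08 rad/s); fingers press the knob with more than 1 N (all of step 1 and all of step 2); the arm keeps its last pose, push and grip.
It fails at once if the counterweight is moved by more than 25 mm (distance of counterweight from where it was at the start of the episode above 0.025 m).
It fails at once if the ashtray is moved by more than 25 mm (distance of ashtray from where it was at the start of the episode above 0.025 m).
It fails at once if the token dish is moved by more than 25 mm (distance of token_dish from where it was at the start of the episode above 0.025 m).
It also fails if it takes over 53 s, if anything falls off the work surface, if the arm or the gripper's body presses on something with over 40 N, if the wrist force passes 120 N, or if a joint passes its speed limit or range.

## Working session

There is one attempt and no reset: what is moved stays moved. The work goes in short steps, Python scripts to look and compute and a tool call to move; the robot and the scene stay as the last step left them, time stands still between calls to the robot, and variables do not carry over. Pictures are saved under pics/ and viewed, about 8 in all and at most 12, crops included, and the job is handed in when it is done.

Besides the shell and the picture viewer there is one more tool, called after ">>>" as name([rows], argument=value, ...), one row to a line, values as JSON. drive_tool: Moves the arm, as the interface text tells. Its arguments: {"type":"object","properties":{"series":{"type":"array","items":{"type":"object","properties":{"jaw":{"type":"number"},"dx":{"type":"number"},"dy":{"type":"number"},"dz":{"type":"number"},"spin":{"type":"number"}}}}},"required":["series"]}

```bash
mkdir -p pics; ls
python3 - <<'E'
from cell import manip
import cv2,numpy as np
for n in("scene","top"):
    f=manip.grab_frame(n);cv2.imwrite(f"pics/{n}0.png",f[:,:,::-1])
    c=manip.calibration(n);print(n,{k:np.round(v,4).tolist() for k,v in c.items()})
print(manip.sense())
E
```

```text
pics
scene {'fx': 483.4954, 'fy': 483.4954, 'cx': 318.1964, 'cy': 233.6662, 'k1': -0.0382, 'pose': [[0.0734, -0.7891, 0.6099, 1151.1085], [0.9972, 0.0477, -0.0583, -12.2492], [0.0169, 0.6124, 0.7903, 896.2396], [0.0, 0.0, 0.0, 1.0]]}
top {'fx': 517.4553, 'fy': 517.4553, 'cx': 313.9102, 'cy': 244.5326, 'k1': -0.0209, 'pose': [[-0.0196, 0.9936, -0.1112, 437.186], [-0.9998, -0.0193, 0.0038, 35.8328], [0.0017, 0.1113, 0.9938, 1042.1928], [0.0, 0.0, 0.0, 1.0]]}
{'clock': 0.1, 'q': array([ 1.19838783e+00,  1.24454389e-01,  1.65151934e+00, -3.26561373e-06,
        1.36750945e+00, -8.26033690e-02]), 'qvel': array([ 0.0001605 ,  0.00077828, -0.00192865, -0.00041906, -0.00079226,
       -0.00189609]), 'effort': array([ 3.78273107e-04, -4.18881011e+01, -3.61096966e+01,  7.76161719e-02,
        4.61145421e-02, -6.56672523e-05]), 'eef_pos': array([185.56766118, 622.34600176, 213.51128563]), 'ee_rot': array([-0.42291679,  0.56752406,  0.42220717,  0.56639115]), 'ft_force': array([-0.37672476, -0.55856041,  0.09606108]), 'moment': array([-0.0024929 , -0.03480417,  0.03433474]), 'width': 95.30455634429892}
```

View pics/top0.png

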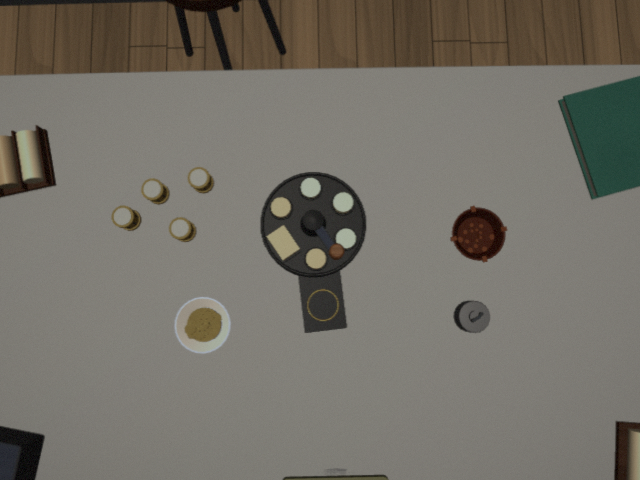

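View pics/scene0.png

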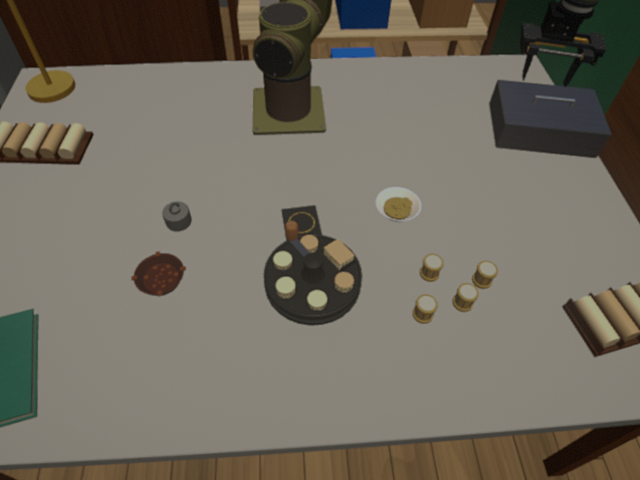

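The top view shows the wheel at about (313,224), the ring at (322,305), the plaques at (283,243) and the knob at (337,251). Four loupe-like drums stand at (200,179), (153,190), (124,217) and (181,229). The base is below the bottom edge, so I'll compute their distances from it.

```bash
cat > h.py <<'E'
from cell import manip
import cv2,numpy as np
def cast(name,uv,z):
    c=manip.calibration(name);K=np.array([[c['fx'],0,c['cx']],[0,c['fy'],c['cy']],[0,0,1.]])
    p=cv2.undistortPoints(np.array(uv,float).reshape(-1,1,2),K,np.array([c['k1'],0,0,0.])).reshape(-1,2)
    P=np.array(c['pose']);d=np.c_[p[:,0],-p[:,1],-np.ones(len(p))]@P[:3,:3].T;o=P[:3,3]
    return o+d*((z-o[2])/d[:,2])[:,None]
def fitcircle(q):
    A=np.c_[2*q[:,:2],np.ones(len(q))];s=np.linalg.lstsq(A,(q[:,:2]**2).sum(1),rcond=None)[0]
    return s[:2],np.sqrt(s[2]+s[:2]@s[:2])
E
python3 - <<'E'
from h import *
im=cv2.imread('pics/top0.png');hsv=cv2.cvtColor(im,cv2.COLOR_BGR2HSV)
H,S,V=cv2.split(hsv)
# ring: brass inside tongue
m=np.zeros(S.shape,np.uint8);m[283:328,302:343]=((S>90)&(V>50))[283:328,302:343]
v,u=np.nonzero(m);q=cast('top',np.c_[u,v],12);c,r=fitcircle(q);print('ring',c,r,len(u))
# dark wheel
d=((V<75)).astype(np.uint8)
n,l,st,ce=cv2.connectedComponentsWithStats(d);i=l[185,313] if l[185,313] else l[215,313]
print('dark',st[i],ce[i])
cs=max(cv2.findContours((l==i).astype(np.uint8),0,1)[0],key=cv2.contourArea).reshape(-1,2)
w=cs[cs[:,1]<255];print('wheel',*fitcircle(cast('top',w,34)))
for n_,(a,b) in dict(A=(200,179),B=(153,190),C=(124,217),D=(181,229)).items():
    # glass lens: bright low sat patch
    s=np.s_[b-18:b+18,a-16:a+16];mm=((S[s]>60)).astype(np.uint8)
    v,u=np.nonzero(((V[s]>150)));p=cast('top',[[a,b]],46)[0];
    pc=cast('top',[[u.mean()+a-16,v.mean()+b-18]],46)[0] if len(u) else None
    print(n_,p,np.hypot(*p[:2]),pc,len(u))
for nm,uv,z in [('plaq',(283,243),58),('knob',(337,251),127),('cw',(472,317),42),('dish',(203,325),26),('ash',(479,234),28)]:print(nm,cast('top',[uv],z)[0])
cr=cv2.resize(im[160:260,100:230],None,fx=3,fy=3,interpolation=2)
c2=cv2.resize(im[165:340,255:375],None,fx=3,fy=3,interpolation=2)
o=np.zeros((525,760,3),np.uint8);o[:300,:390]=cr;o[:,400:760]=c2
cv2.imwrite('pics/c1.png',o)
E
```

```text
ring [432.59895606  17.1752632 ] 29.942132342080534 172
dark [ 261  172  105  161 7703] [315.51304686 238.50811372]
wheel [592.12984797  33.01777245] 103.00854858743479
A [682.72765806 253.45872521  46.        ] 728.2570840532446 None 0
B [662.5708497  345.80295196  46.        ] 747.3819722577574 None 0
C [610.00535175 401.80014893  46.        ] 730.4449937184187 None 0
D [584.11788499 289.93282983  46.        ] 652.1155951061018 None 0
plaq [551.44199327  91.13749579  58.        ]
knob [527.25229575  -8.50853891 127.        ]
cw [ 403.21140577 -268.81971509   42.        ]
dish [397.70839322 250.61331768  26.        ]
ash [ 565.33062376 -295.65092137   28.        ]
```

View pics/c1.png

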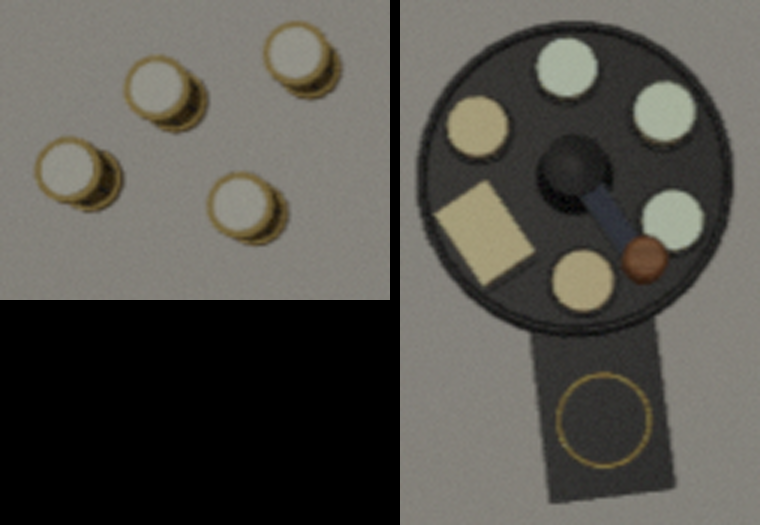

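The crop confirms four identical brass loupes. D, at (181,229), is 652 mm from the base and the others are 728 mm or more, so D is the one to take. The ring-to-axis distance comes out at 160.3 mm, which agrees with the 160 mm given. Next I'll refine D and compute the moves in tool axes.

```bash
cat >> h.py <<'E'
from scipy.spatial.transform import Rotation as R
def lens(name,im,uv,rad,z):
    hsv=cv2.cvtColor(im,cv2.COLOR_BGR2HSV);a,b=uv;s=np.s_[b-rad:b+rad,a-rad:a+rad]
    m=(hsv[s][...,1]>70).astype(np.uint8)            # brass
    inner=1-m;n,l,st,ce=cv2.connectedComponentsWithStats(inner,connectivity=4)
    i=l[rad,rad];c=ce[i]+[a-rad,b-rad];return c,st[i][4],cast(name,[c],z)[0]
def togo(target,jawdir):
    """target mm TCP, jawdir angle (rad) of jaw axis in world; prints dx,dy,dz cm & spin"""
    s=manip.sense();T=R.from_quat(s['ee_rot']).as_matrix()
    d=T.T@(np.array(target)-s['eef_pos'])/10
    a=np.arctan2(T[1,2],T[0,2]);sp=(jawdir-a+np.pi/2)%np.pi-np.pi/2
    sp*=np.sign(T[2,0])  # tool x down: turning about it is clockwise from above
    return np.round(d,2),round(float(sp),3),a
E
python3 - <<'E'
from h import *
t=cv2.imread('pics/top0.png');s=cv2.imread('pics/scene0.png')
print(lens('top',t,(180,229),16,48));print(lens('scene',s,(432,261),14,48))
print(R.from_quat(manip.sense()['ee_rot']).as_matrix().round(3))
for a in(90,100,110,120,130):print(a,togo([584.5,291.5,120],np.radians(a)))
E
```

```text
(array([179.36693548, 227.64112903]), np.int32(248), array([586.55163913, 292.6263573 ,  48.        ]))
(array([433.26666667, 261.18181818]), np.int32(165), array([585.75924696, 290.81816954,  48.        ]))
[[-0.001 -0.958  0.286]
 [-0.002  0.286  0.958]
 [-1.     0.    -0.002]]
90 (array([  9.38, -47.69, -20.29]), -0.29, np.float64(1.2809920021371477))
100 (array([  9.38, -47.69, -20.29]), -0.464, np.float64(1.2809920021371477))
110 (array([  9.38, -47.69, -20.29]), -0.639, np.float64(1.2809920021371477))
120 (array([  9.38, -47.69, -20.29]), -0.813, np.float64(1.2809920021371477))
130 (array([  9.38, -47.69, -20.29]), -0.988, np.float64(1.2809920021371477))
```

>>> drive_tool([
  {"jaw":1,"dx":1,"dy":-5,"dz":-2,"spin":-0.16},
  {"jaw":1,"dx":2,"dy":-10,"dz":-4.3,"spin":-0.33},
  {"jaw":1,"dx":3,"dy":-15.5,"dz":-6.5,"spin":-0.49},
  {"jaw":1,"dx":4,"dy":-21,"dz":-9,"spin":-0.65},
  {"jaw":1,"dx":5,"dy":-26.5,"dz":-11,"spin":-0.81},
])

```text
clock: 0.72
eef_pos: [409.2, 440.1, 163.9]
ee_rot: [-0.613, 0.353, 0.613, 0.353]
ft_force: [0.5, 0.5, 0.4]
width: 95.1
```

```bash
python3 -c "
from h import *
print(manip.sense()['eef_pos'],togo([586,291.7,110],np.radians(120)))"
```

```text
[409.20275039 440.08203216 163.91431876] (array([  5.39,  -7.85, -21.71]), 0.002, np.float64(2.0963881377796576))
```

>>> drive_tool([
  {"jaw":1,"dx":1,"dy":-2,"dz":-5.4},
  {"jaw":1,"dx":2.5,"dy":-4,"dz":-11},
  {"jaw":1,"dx":4,"dy":-6,"dz":-16.5},
  {"jaw":1,"dx":5.4,"dy":-7.85,"dz":-21.7},
  {"jaw":1,"dx":5.4,"dy":-7.85,"dz":-21.7},
])

```text
invalid input at $.series[0]: expected keys jaw, dx, dy, dz, spin
```

```bash
python3 -c "
from h import *
print(manip.sense()['eef_pos'],togo([586,291.7,7],np.radians(120)))
for n in('scene','top'):cv2.imwrite(f'pics/{n}1.png',manip.grab_frame(n)[:,:,::-1])
t=cv2.imread('pics/scene1.png')[130:330,330:530]
cv2.imwrite('pics/c2.png',cv2.resize(t,None,fx=3,fy=3))
"
```

```text
[409.20275039 440.08203216 163.91431876] (array([ 15.69,  -7.86, -21.7 ]), 0.002, np.float64(2.0963881377796576))
```

View pics/c2.png

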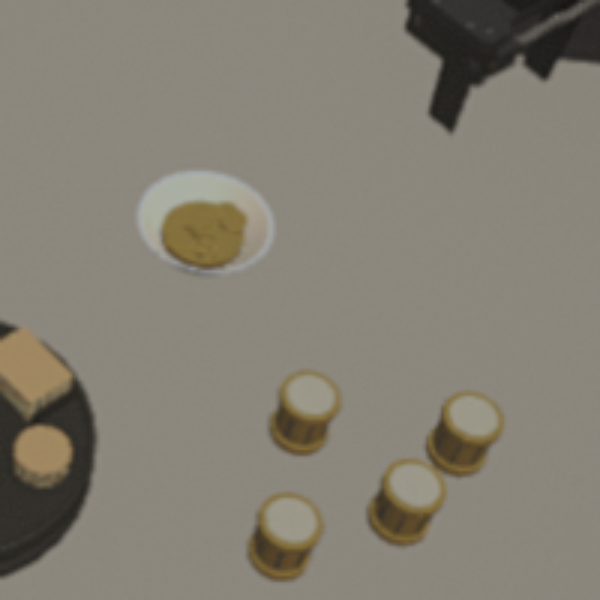

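The move was refused because every key must be present. The crop shows the gripper at the upper right, still clear of the loupes, and nothing disturbed. I'll retry with all the keys.

>>> drive_tool([
  {"jaw":1,"dx":1,"dy":-2,"dz":-5.4,"spin":0},
  {"jaw":1,"dx":2.5,"dy":-4,"dz":-11,"spin":0},
  {"jaw":1,"dx":4,"dy":-6,"dz":-16.5,"spin":0},
  {"jaw":1,"dx":5.4,"dy":-7.85,"dz":-21.7,"spin":0},
  {"jaw":1,"dx":5.4,"dy":-7.85,"dz":-21.7,"spin":0},
])

```text
clock: 1.45
eef_pos: [585.2, 290.1, 108.6]
ee_rot: [-0.61, 0.357, 0.611, 0.355]
ft_force: [-0.3, 1.5, -0.7]
width: 94.9
```

```bash
python3 -c "
from h import *
print(manip.sense()['eef_pos'],togo([586,291.7,7],np.radians(120)))
cv2.imwrite('pics/scene1.png',manip.grab_frame('scene')[:,:,::-1])
t=cv2.imread('pics/scene1.png')[130:330,330:530]
cv2.imwrite('pics/c3.png',cv2.resize(t,None,fx=3,fy=3))
"
```

```text
[585.15911033 290.10606487 108.62312982] (array([10.16, -0.18,  0.09]), -0.008, np.float64(2.085952011271985))
```

View pics/c3.png

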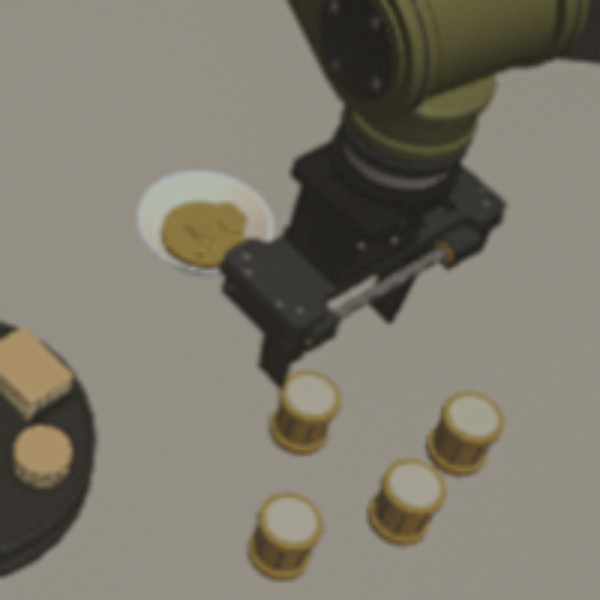

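The fingertips, at about (280,380) and (388,322) in the crop, straddle D, and its neighbours are clear. I'll descend and close.

>>> drive_tool([
  {"jaw":1,"dx":4,"dy":-0.1,"dz":0.1,"spin":0},
  {"jaw":1,"dx":8,"dy":-0.1,"dz":0.1,"spin":0},
  {"jaw":1,"dx":10.1,"dy":-0.1,"dz":0.1,"spin":0},
  {"jaw":1,"dx":10.1,"dy":-0.1,"dz":0.1,"spin":0},
  {"jaw":0.3,"dx":10.1,"dy":-0.1,"dz":0.1,"spin":0},
])

```text
clock: 2.12
eef_pos: [585.6, 294.8, 11.6]
ee_rot: [0.612, -0.354, -0.611, -0.355]
ft_force: [-0.4, -0.3, 0.3]
width: 89.9
```

>>> drive_tool([
  {"jaw":0,"dx":0,"dy":0,"dz":0,"spin":0},
  {"jaw":0,"dx":0,"dy":0,"dz":0,"spin":0},
  {"jaw":0,"dx":0,"dy":0,"dz":0,"spin":0},
  {"jaw":0,"dx":0,"dy":0,"dz":0,"spin":0},
  {"jaw":0,"dx":0,"dy":0,"dz":0,"spin":0},
])

```text
clock: 2.75
eef_pos: [584.8, 293.6, 9.8]
ee_rot: [0.612, -0.355, -0.612, -0.355]
ft_force: [0.9, -0.9, -0.1]
width: 43.5
```

>>> drive_tool([
  {"jaw":0,"dx":-3,"dy":0,"dz":0,"spin":0},
  {"jaw":0,"dx":-7,"dy":0,"dz":0,"spin":0},
  {"jaw":0,"dx":-10,"dy":0,"dz":0,"spin":0},
  {"jaw":0,"dx":-10,"dy":0,"dz":0,"spin":0},
  {"jaw":0,"dx":-10,"dy":0,"dz":0,"spin":0},
])

```text
clock: 3.38
eef_pos: [583.5, 293.4, 107.6]
ee_rot: [-0.611, 0.355, 0.612, 0.354]
ft_force: [0.1, 0.3, -2.2]
width: 43.3
```

```bash
python3 -c "
from h import *
print(manip.sense()['eef_pos'],manip.sense()['width'],togo([432.6,17.2,110],np.radians(95.7)))
cv2.imwrite('pics/scene2.png',manip.grab_frame('scene')[:,:,::-1])
t=cv2.imread('pics/scene2.png')[100:300,330:530]
cv2.imwrite('pics/c4.png',cv2.resize(t,None,fx=3,fy=3))
"
```

```text
[583.47419396 293.38755894 107.5523775 ] 43.271572092808384 (array([ -0.17,  26.82, -16.47]), 0.421, np.float64(2.0909939719262747))
```

View pics/c4.png

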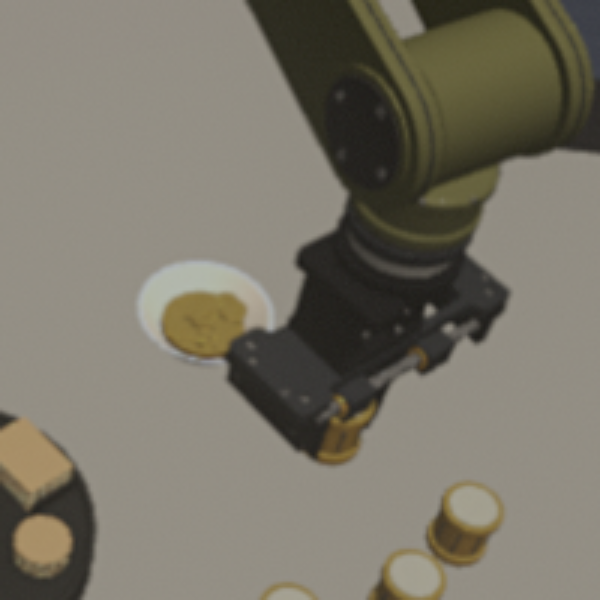

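The loupe is held by its collar and foot at 43.3 mm and has lifted clear, hanging upright at about (340,435) in the crop. I'll carry it to a point above the ring.

>>> drive_tool([
  {"jaw":0,"dx":0,"dy":4.5,"dz":-2.7,"spin":0.1},
  {"jaw":0,"dx":0,"dy":9.5,"dz":-5.8,"spin":0.2},
  {"jaw":0,"dx":0,"dy":14.5,"dz":-8.9,"spin":0.3},
  {"jaw":0,"dx":0,"dy":19.5,"dz":-12,"spin":0.42},
  {"jaw":0,"dx":0,"dy":24,"dz":-14.7,"spin":0.42},
])

```text
clock: 4.05
eef_pos: [446.9, 45.5, 107.4]
ee_rot: [-0.523, 0.475, 0.525, 0.474]
ft_force: [-0.0, -1.8, -2.4]
width: 43.0
```

```bash
python3 -c "
from h import *
print(manip.sense()['eef_pos'],togo([432.6,17.2,60],np.radians(95.7)))"
```

```text
[446.92865132  45.51817411 107.42732931] (array([ 4.75,  1.69, -2.68]), 0.0, np.float64(1.6704499186436172))
```

>>> drive_tool([
  {"jaw":0,"dx":0.5,"dy":1.7,"dz":-2.7,"spin":0},
  {"jaw":0,"dx":3,"dy":1.7,"dz":-2.7,"spin":0},
  {"jaw":0,"dx":5.5,"dy":1.7,"dz":-2.7,"spin":0},
  {"jaw":0,"dx":5.5,"dy":1.7,"dz":-2.7,"spin":0},
  {"jaw":0,"dx":5.5,"dy":1.7,"dz":-2.7,"spin":0},
])

```text
clock: 4.68
eef_pos: [435.1, 18.5, 54.5]
ee_rot: [-0.524, 0.474, 0.525, 0.474]
ft_force: [-0.7, 0.3, -1.7]
width: 43.2
```

```bash
python3 -c "
from h import *
print(manip.sense()['eef_pos'],togo([432.6,17.2,22],np.radians(95.7)))
for n in('scene','top'):cv2.imwrite(f'pics/{n}3.png',manip.grab_frame(n)[:,:,::-1])
a=cv2.imread('pics/scene3.png')[140:290,230:400];b=cv2.imread('pics/top3.png')[230:340,260:390]
o=np.zeros((450,800,3),np.uint8);o[:450,:510]=cv2.resize(a,None,fx=3,fy=3);o[:242,512:798]=cv2.resize(b,None,fx=2.2,fy=2.2);cv2.imwrite('pics/c5.png',o)
"
```

```text
[435.07604563  18.5127349   54.50931799] (array([ 3.25,  0.26, -0.11]), 0.001, np.float64(1.6712093678343425))
```

View pics/c5.png

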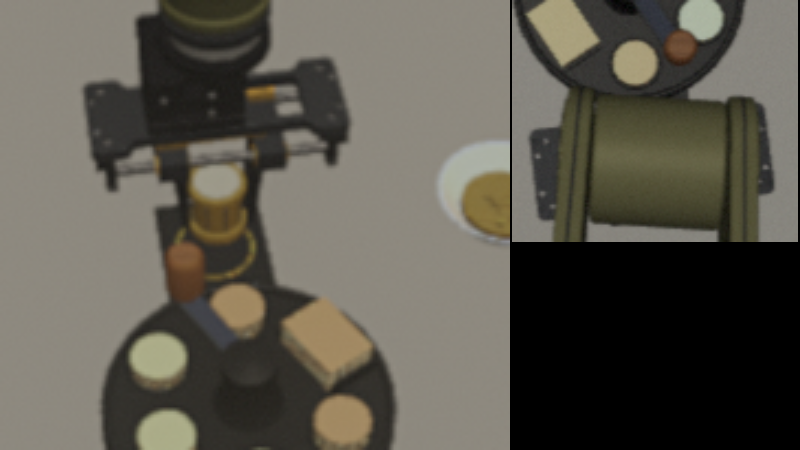

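The loupe hangs upright just above the ring, at about (217,205) in the crop. I'll correct the 2 mm offset and descend.

>>> drive_tool([
  {"jaw":0,"dx":1.5,"dy":0.2,"dz":-0.1,"spin":0},
  {"jaw":0,"dx":2.6,"dy":0.2,"dz":-0.1,"spin":0},
  {"jaw":0,"dx":2.9,"dy":0.2,"dz":-0.1,"spin":0},
  {"jaw":0,"dx":2.9,"dy":0.2,"dz":-0.1,"spin":0},
  {"jaw":0,"dx":2.9,"dy":0.2,"dz":-0.1,"spin":0},
])

```text
clock: 5.4
eef_pos: [433.7, 17.2, 26.0]
ee_rot: [0.525, -0.474, -0.524, -0.474]
ft_force: [-0.4, 0.4, -2.1]
width: 43.3
```

```bash
python3 -c "
from h import *
s=manip.sense();print(s['eef_pos'],s['ft_force'],togo([432.6,17.2,21.8],np.radians(95.7)))
im=manip.grab_frame('scene')[:,:,::-1].copy();cv2.imwrite('pics/scene4.png',im)
print(lens('scene',im,(302,203),9,60))"
```

```text
[433.70107025  17.1917421   25.96232891] [-0.38831878  0.35270925 -2.05790813] (array([0.42, 0.11, 0.01]), 0.001, np.float64(1.6709878764184167))
(array([301.42960289, 202.17689531]), np.int32(277), array([411.96270976,  17.59421298,  60.        ]))
```

>>> drive_tool([
  {"jaw":0,"dx":0.2,"dy":0.1,"dz":0,"spin":0},
  {"jaw":0,"dx":0.35,"dy":0.1,"dz":0,"spin":0},
  {"jaw":0,"dx":0.42,"dy":0.1,"dz":0,"spin":0},
  {"jaw":0,"dx":0.42,"dy":0.1,"dz":0,"spin":0},
  {"jaw":0,"dx":0.42,"dy":0.1,"dz":0,"spin":0},
])

```text
clock: 6.08
eef_pos: [432.6, 17.1, 21.8]
ee_rot: [0.525, -0.474, -0.524, -0.474]
ft_force: [-1.1, 0.1, 1.0]
width: 43.2
```

The vertical force changed from −2.1 N to +1.0 N, so the tongue now carries the loupe. I'll open, then raise.

>>> drive_tool([
  {"jaw":0.9,"dx":0,"dy":0,"dz":0,"spin":0},
  {"jaw":0.9,"dx":0,"dy":0,"dz":0,"spin":0},
  {"jaw":0.9,"dx":0,"dy":0,"dz":0,"spin":0},
  {"jaw":0.9,"dx":0,"dy":0,"dz":0,"spin":0},
  {"jaw":0.9,"dx":0,"dy":0,"dz":0,"spin":0},
])

```text
clock: 6.7
eef_pos: [432.3, 17.1, 21.4]
ee_rot: [-0.524, 0.474, 0.524, 0.474]
ft_force: [0.1, 0.5, -0.5]
width: 83.9
```

>>> drive_tool([
  {"jaw":0.9,"dx":-3,"dy":0,"dz":0,"spin":0},
  {"jaw":0.9,"dx":-8,"dy":0,"dz":0,"spin":0},
  {"jaw":0.9,"dx":-13,"dy":0,"dz":0,"spin":0},
  {"jaw":0.9,"dx":-16,"dy":0,"dz":0,"spin":0},
  {"jaw":0.9,"dx":-16,"dy":0,"dz":0,"spin":0},
])

```text
clock: 7.32
eef_pos: [434.2, 17.0, 184.5]
ee_rot: [0.526, -0.473, -0.523, -0.476]
ft_force: [0.2, 0.3, -0.8]
width: 85.5
```

```bash
python3 -c "
from h import *
s=manip.sense();print(s['eef_pos'],s['width'])
im=manip.grab_frame('scene')[:,:,::-1].copy();cv2.imwrite('pics/scene5.png',im)
h=cv2.cvtColor(im,cv2.COLOR_BGR2HSV)
# knob mask: reddish saturated dark
m=((h[...,0]<9)|(h[...,0]>172))&(h[...,1]>120)&(h[...,2]>40);n,l,st,ce=cv2.connectedComponentsWithStats(m[210:260,270:320].astype(np.uint8));print(st,ce)
print('lens',lens('scene',im,(301,211),14,60))
cv2.imwrite('pics/c6.png',cv2.resize(im[140:290,230:400],None,fx=4,fy=4))
for d in(0.55,):
  print('tang0',togo([527.2,-8.5,150],-2.573+np.pi/2+d))"
```

```text
[434.20294515  16.96381331 184.54826345] 85.47207867923103
[[   0    0   50   50 2500]] [[24.5 24.5]]
lens (array([301.10218978, 208.9270073 ]), np.int32(137), array([432.37588255,  15.78258026,  60.        ]))
tang0 (array([ 3.24, -9.12, -3.49]), -1.018, np.float64(1.6710230022919763))
```

View pics/c6.png

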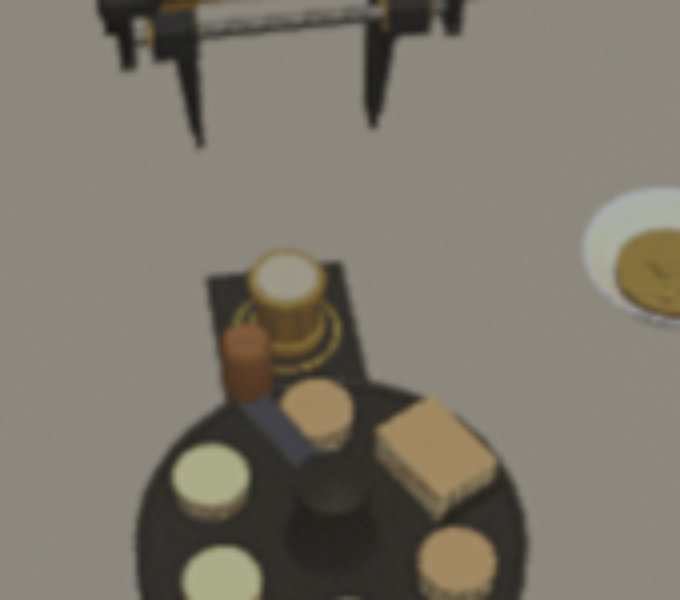

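The loupe stands upright inside the ring, with its lens at about (301,209); it measures (432.4,15.8) against (432.6,17.2) for the ring. Next I'll move above the knob and cross-check the knob position from the scene view.

>>> drive_tool([
  {"jaw":0.8,"dx":0,"dy":-3,"dz":-1,"spin":-0.18},
  {"jaw":0.8,"dx":0,"dy":-6,"dz":-2.2,"spin":-0.36},
  {"jaw":0.8,"dx":0,"dy":-9.1,"dz":-3.5,"spin":-0.54},
  {"jaw":0.8,"dx":0,"dy":-9.1,"dz":-3.5,"spin":-0.72},
  {"jaw":0.8,"dx":0,"dy":-9.1,"dz":-3.5,"spin":-0.9},
])

```text
clock: 8.0
eef_pos: [525.2, -8.6, 178.2]
ee_rot: [-0.677, 0.197, 0.681, 0.197]
ft_force: [0.6, -0.7, 0.2]
width: 75.8
```

>>> drive_tool([
  {"jaw":0.8,"dx":1,"dy":0,"dz":0,"spin":-0.12},
  {"jaw":0.8,"dx":2.5,"dy":0,"dz":0,"spin":-0.12},
  {"jaw":0.8,"dx":3,"dy":0,"dz":0,"spin":-0.12},
  {"jaw":0.8,"dx":3,"dy":0,"dz":0,"spin":-0.12},
])

```text
clock: 8.5
eef_pos: [525.6, -8.5, 150.1]
ee_rot: [-0.688, 0.158, 0.69, 0.158]
ft_force: [1.1, -0.1, 0.2]
width: 76.3
```

```bash
python3 -c "
from h import *
k=cast('scene',[(291.75,224)],127)[0];print('knob scene',k)
k0=(k[:2]+[527.2,-8.5])/2;print(k0,manip.sense()['eef_pos'],manip.sense()['q'])
print(togo([*k0,91],-0.452))
im=manip.grab_frame('scene')[:,:,::-1].copy();cv2.imwrite('pics/scene6.png',im)
cv2.imwrite('pics/c7.png',cv2.resize(im[120:300,220:390],None,fx=3.3,fy=3.3))"
```

```text
knob scene [529.33673319  -7.62331339 127.        ]
[528.2683666   -8.06165669] [525.63267052  -8.49876932 150.10727186] [-1.18313880e-01 -1.01549584e-01  1.98863552e+00  1.90624822e-05
  1.25682156e+00 -2.80839400e+00]
(array([ 5.91, -0.16, -0.23]), 0.0, np.float64(2.690073395532931))
```

View pics/c7.png

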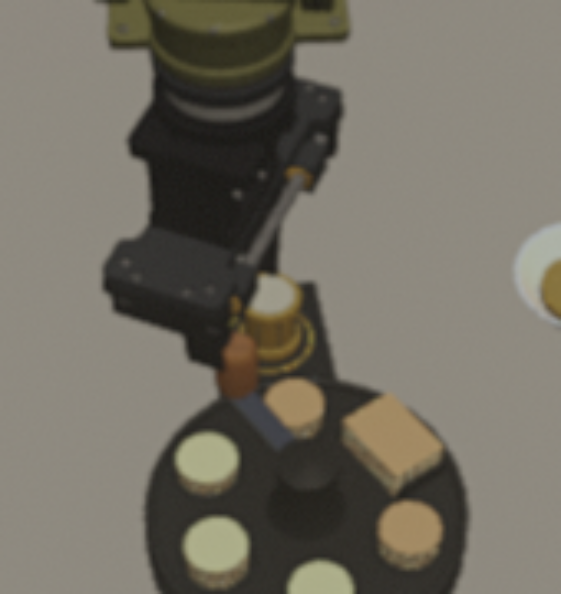

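q6 is at −2.81, close to its −2.91 limit, so I'll back the spin off by 0.25. The crop shows the fingers above the knob at about (240,350), and the two views agree on the knob to 2 mm. I'll descend and grip.

>>> drive_tool([
  {"jaw":0.8,"dx":0,"dy":-0.1,"dz":-0.2,"spin":0.15},
  {"jaw":0.8,"dx":1.5,"dy":-0.1,"dz":-0.2,"spin":0.25},
  {"jaw":0.8,"dx":4,"dy":-0.1,"dz":-0.2,"spin":0.25},
  {"jaw":0.8,"dx":5.8,"dy":-0.1,"dz":-0.2,"spin":0.25},
  {"jaw":0.8,"dx":5.8,"dy":-0.1,"dz":-0.2,"spin":0.25},
])

```text
clock: 9.18
eef_pos: [527.5, -8.4, 91.9]
ee_rot: [-0.663, 0.243, 0.665, 0.242]
ft_force: [-0.6, -0.0, 0.7]
width: 76.2
```

>>> drive_tool([
  {"jaw":0.2,"dx":0,"dy":0,"dz":0,"spin":0},
  {"jaw":0,"dx":0,"dy":0,"dz":0,"spin":0},
  {"jaw":0,"dx":0,"dy":0,"dz":0,"spin":0},
  {"jaw":0,"dx":0,"dy":0,"dz":0,"spin":0},
  {"jaw":0,"dx":0,"dy":0,"dz":0,"spin":0},
])

```text
clock: 9.8
eef_pos: [528.7, -8.6, 93.6]
ee_rot: [0.664, -0.243, -0.664, -0.243]
ft_force: [0.2, -0.6, 0.5]
width: 31.6
```

```bash
cat > w.py <<'E'
from h import *
C=np.array([592.1,33.0]);s=manip.sense()
T=R.from_quat(s['ee_rot']).as_matrix();p=s['eef_pos'];r=p[:2]-C;a0=np.arctan2(r[1],r[0])
print(p,s['width'],s['ft_force'],'r',np.hypot(*r),'ang',a0,'q6',s['q'][5])
e=-1.472  # goal angle of crank
for a in np.linspace(a0,e,11)[1:]:
    t=C+75*np.array([np.cos(a),np.sin(a)]);d=T.T@np.array([*(t-p[:2]),0])/10;print(round(a,3),d.round(2))
E
python3 w.py
```

```text
[528.6971047   -8.59767759  93.61401892] 31.557376702549835 [ 0.18734958 -0.55941057  0.45235952] r 75.83069242710275 ang -2.560951760764327 q6 -2.558802493440778
-2.452 [ 0.    0.11 -0.82]
-2.343 [ 0.    0.21 -1.63]
-2.234 [ 0.    0.23 -2.44]
-2.125 [ 0.    0.15 -3.26]
-2.016 [ 0.   -0.01 -4.06]
-1.908 [ 0.   -0.26 -4.83]
-1.799 [ 0.   -0.59 -5.58]
-1.69 [ 0.   -1.   -6.29]
-1.581 [ 0.   -1.49 -6.94]
-1.472 [ 0.   -2.04 -7.54]
```

>>> drive_tool([
  {"jaw":0,"dx":0,"dy":0,"dz":0,"spin":0},
  {"jaw":0,"dx":0,"dy":0,"dz":0,"spin":0},
  {"jaw":0,"dx":0,"dy":0.1,"dz":-0.8,"spin":0},
  {"jaw":0,"dx":0,"dy":0.2,"dz":-1.6,"spin":0},
  {"jaw":0,"dx":0,"dy":0.23,"dz":-2.4,"spin":0},
])

```text
clock: 10.42
eef_pos: [544.6, -26.1, 93.5]
ee_rot: [-0.663, 0.243, 0.665, 0.242]
ft_force: [-5.0, 0.8, 3.6]
width: 26.8
```

```bash
python3 w.py
```

```text
[544.58098692 -26.08276191  93.48757402] 26.80459362753326 [-4.97171617  0.77052383  3.56242369] r 75.82103506807759 ang -2.248140855574524 q6 -2.586940974836565
-2.171 [-0.   -0.12 -0.58]
-2.093 [-0.   -0.2  -1.16]
-2.015 [-0.   -0.32 -1.72]
-1.938 [-0.01 -0.49 -2.28]
-1.86 [-0.01 -0.71 -2.82]
-1.782 [-0.01 -0.96 -3.35]
-1.705 [-0.01 -1.25 -3.85]
-1.627 [-0.01 -1.58 -4.33]
-1.55 [-0.01 -1.95 -4.78]
-1.472 [-0.02 -2.35 -5.2 ]
```

The grip is firm at 26.8 mm and the wheel is following, with a spring force of about 5 N. I'll continue along the arc.

>>> drive_tool([
  {"jaw":0,"dx":0,"dy":-0.12,"dz":-0.58,"spin":0},
  {"jaw":0,"dx":0,"dy":-0.2,"dz":-1.16,"spin":0},
  {"jaw":0,"dx":0,"dy":-0.32,"dz":-1.72,"spin":0},
  {"jaw":0,"dx":0,"dy":-0.5,"dz":-2.28,"spin":0},
  {"jaw":0,"dx":0,"dy":-0.7,"dz":-2.82,"spin":0},
])

```text
clock: 11.05
eef_pos: [570.7, -39.5, 93.5]
ee_rot: [-0.663, 0.243, 0.665, 0.242]
ft_force: [-5.8, -1.3, 5.1]
width: 27.6
```

```bash
python3 w.py
```

```text
[570.70870522 -39.46360322  93.4782956 ] 27.558046097914954 [-5.77243939 -1.34249715  5.05575373] r 75.55502156379943 ang -1.8578441511829265 q6 -2.6023138597603928
-1.819 [-0.   -0.17 -0.24]
-1.781 [-0.  -0.3 -0.5]
-1.742 [-0.   -0.44 -0.75]
-1.704 [-0.  -0.6 -1. ]
-1.665 [-0.   -0.76 -1.24]
-1.626 [-0.   -0.93 -1.47]
-1.588 [-0.01 -1.1  -1.7 ]
-1.549 [-0.01 -1.29 -1.92]
-1.511 [-0.01 -1.49 -2.14]
-1.472 [-0.01 -1.69 -2.34]
```

>>> drive_tool([
  {"jaw":0,"dx":-0.1,"dy":-0.35,"dz":-0.55,"spin":0},
  {"jaw":0,"dx":-0.1,"dy":-0.75,"dz":-1.2,"spin":0},
  {"jaw":0,"dx":-0.1,"dy":-1.15,"dz":-1.75,"spin":0},
  {"jaw":0,"dx":-0.1,"dy":-1.5,"dz":-2.15,"spin":0},
  {"jaw":0,"dx":-0.1,"dy":-1.7,"dz":-2.34,"spin":0},
])

```text
clock: 11.68
eef_pos: [599.0, -41.9, 93.5]
ee_rot: [-0.663, 0.244, 0.665, 0.241]
ft_force: [-5.1, -3.2, 1.7]
width: 27.2
```

>>> drive_tool([
  {"jaw":0,"dx":0,"dy":0,"dz":0,"spin":0},
  {"jaw":0,"dx":0,"dy":0,"dz":0,"spin":0},
  {"jaw":0,"dx":0,"dy":0,"dz":0,"spin":0},
])

```text
clock: 12.05
eef_pos: [599.4, -41.9, 93.6]
ee_rot: [-0.663, 0.244, 0.665, 0.242]
ft_force: [-3.6, -3.8, -0.2]
width: 27.3
```

```bash
python3 w.py|head -1; python3 -c "
from h import *
im=manip.grab_frame('scene')[:,:,::-1].copy();cv2.imwrite('pics/scene7.png',im)
t=manip.grab_frame('top')[:,:,::-1].copy();cv2.imwrite('pics/top7.png',t)
o=np.zeros((560,800,3),np.uint8);o[:480,:390]=cv2.resize(im[180:340,240:370],None,fx=3,fy=3);o[:525,400:790]=cv2.resize(t[165:340,250:380],None,fx=3,fy=3);cv2.imwrite('pics/c8.png',o)"
```

```text
[599.39569722 -41.8982663   93.56446341] 27.33518699093861 [-3.60119622 -3.81099451 -0.16438829] r 75.25275737556338 ang -1.4736945728242703 q6 -2.5979540978873072
```

View pics/c8.png

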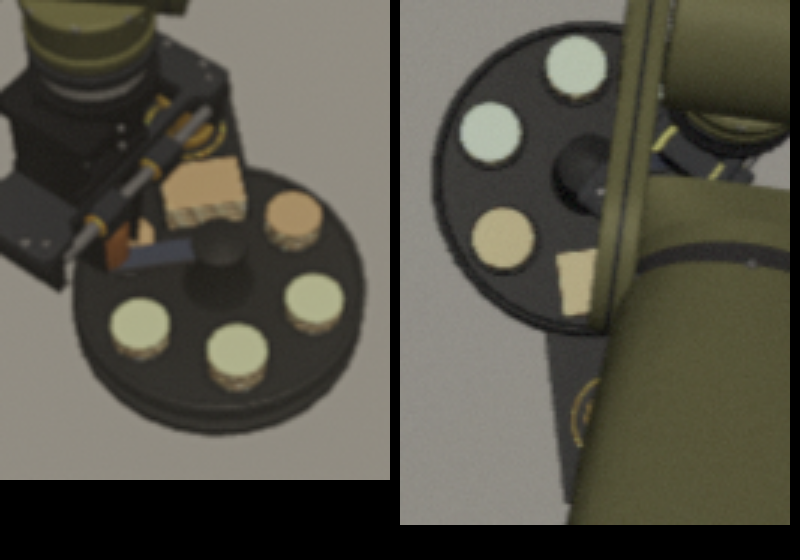

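The plaques now face the ring at about (203,185) in the scene crop, and the ring and loupe foot are visible behind them. I'll measure the alignment with a plaque mask.

Run:
```python
from h import *
C=np.array([592.1,33.0]);yaw=np.arctan2(15.8,159.5);Rz=np.array([[np.cos(yaw),np.sin(yaw)],[-np.sin(yaw),np.cos(yaw)]])
im=cv2.imread('pics/scene7.png');h=cv2.cvtColor(im,cv2.COLOR_BGR2HSV)
f=lambda p:(Rz@(p[:2]-C)).round(1)
for th in(140,150,160,170):
    m=((h[...,2]>th)&(h[...,1]>60)).astype(np.uint8);m[:230,:292]=0;m[262:,:]=0;m[:,324:]=0
    n,l,st,ce=cv2.connectedComponentsWithStats(m);i=1+np.argmax(st[1:,4]);
    b=cv2.minAreaRect(np.argwhere(l==i)[:,::-1].astype(np.float32));print(th,st[i],ce[i],f(cast('scene',[ce[i]],58)[0]),f(cast('scene',[b[0]],58)[0]))
# hand-read corners of the plaques' top face
c=np.array([(163,172),(239,158),(245,196),(167,210)])/3+[240,180];q=cast('scene',c,58);print([f(x) for x in q],f(q.mean(0)))
# chips: direction of each top centre
for uv in[(292,212),(314,294),(237,345),(139,322)]:
    p=f(cast('scene',[np.array(uv)/3+[240,180]],54)[0]);print(p,np.hypot(*p),np.degrees(np.arctan2(p[1],p[0])))
# plaques angle at the start from scene0 / top0 and knob
t=cv2.imread('pics/top7.png')
for uv in[(576,67),(491,132),(503,238)]:
    p=f(cast('top',[(np.array(uv)-[400,0])/3+[250,165]],54)[0]);print('top',p,np.hypot(*p),np.degrees(np.arctan2(p[1],p[0])))
```

```text
140 [295 233  26  18 351] [307.72079772 241.1965812 ] [-69.   -0.8] [-69.2  -1.8]
150 [295 233  26  17 327] [307.47094801 241.12538226] [-69.3  -1.3] [-70.6  -2.1]
160 [295 234  26  16 300] [307.50666667 241.38666667] [-68.6  -1.3] [-69.5  -2.1]Traceback (most recent call last):
  File "<stdin>", line 7, in <module>
    return _wrapfunc(a, 'argmax', axis=axis, out=out, **kwds)
    return bound(*args, **kwds)
ValueError: attempt to get argmax of an empty sequence
```

The plaques measure (−69, −1.3) mm in the stand frame, which is well inside ±9 mm. I'll hold briefly and check that everything is at rest.

>>> drive_tool([
  {"jaw":0,"dx":0,"dy":0,"dz":0,"spin":0},
  {"jaw":0,"dx":0,"dy":0,"dz":0,"spin":0},
  {"jaw":0,"dx":0,"dy":0,"dz":0,"spin":0},
  {"jaw":0,"dx":0,"dy":0,"dz":0,"spin":0},
  {"jaw":0,"dx":0,"dy":0,"dz":0,"spin":0},
])

```text
clock: 12.78
eef_pos: [599.4, -41.9, 93.6]
ee_rot: [-0.663, 0.244, 0.665, 0.242]
ft_force: [-3.3, -4.4, -0.5]
width: 27.1
```

```bash
python3 w.py|head -1; python3 -c "
from h import *
print(abs(manip.sense()['qvel']).max()); print(manip.close_job())"
```

```text
[599.38528494 -41.90726878  93.56232134] 27.079602908543386 [-3.2671566  -4.39934055 -0.48437431] r 75.26070882112775 ang -1.473843867448909 q6 -2.5979483090228523
0.0011404638725565997
the job is handed in; nothing more can be done
None
```

I stood the loupe nearest the base (652 mm away, the others 728 mm or more) upright in the ring and let go. I then turned the wheel by its knob until the plaques faced the loupe. The job was handed in at about 12.8 s, still gripping the knob; no verdict was reported.

**Last checks:**
- **Loupe:** It measured about 1.5 mm from the ring's centre, upright, just after release. After the turn the gripper and arm hid most of it. I could see only the ring and part of the foot, so I did not measure its position again.
- **Plaques:** They measured (−69, −1.3) mm in the stand's frame, against a limit of ±9 mm sideways.
- **Knob and wheel:** The fingers were closed on the knob (27 mm reading) and holding about 5 N at the wrist. The arm was at rest, and the tool had not moved over the final 0.6 s.
- **Bystanders:** I didn't measure them again at the end. No move went near the counterweight or the ashtray. The loupe was carried above the counter past the token dish, with no sign of contact.

**Problems on the way:**
- One move was refused for a missing key and had no effect.
- One lens measurement, taken while the loupe was still gripped, was unusable because the mask leaked, so I discarded it.
- The last measuring script stopped partway, after the plaque reading. The planned cross-checks from the plaque corners and the chip stacks were never made, so the plaque figure rests on the scene camera mask, alongside the crank angle (−1.474 against a goal of −1.472).

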